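# Turn a sander's pad by hand to check that it runs free

## Robot

A 6-joint arm with a two-finger parallel gripper is mounted at the origin on the work surface. World frame = base frame: x ahead of the robot, y to its left, z up, the work surface at z = 0. Lengths are in mm, angles in rad, forces in N, time in s.
With the tool pointing down it reaches from about 250 to 725 mm from the base axis. Payload 4 kg.
Tool frame: the origin (TCP) lies on the centre line of the jaws, within the pads' length; the fingertips stand 11 mm ahead of it and the grasp point (between the pads) lies 8 mm behind it; z points along the fingers, y is the line along which they close (so a half turn about z gives the same grasp; the last joint's range is limited). The gripper opens to 85 mm and grips with 20 to 120 N. Pads are 22 mm wide; open, the fingers measure 114 mm over their backs; the gripper's body (76 mm by 85 mm) begins 54 mm behind the grasp point. The pads swing forward as they close: fully open they stand 13 mm farther back than shut.
Start: joints at [-1.172, 0.241, 0.005, 1.335, 0, 1.571], TCP at [194.155, -460.764, 242.306] pointing down, gripper open.
Joint ranges: [-2.72, 2.72], [-1.05, 1.87], [-1.09, 1.28], [-1.99, 2.15], [-1.42, 1.44], [-3.14, 3.14]. Speed limits (rad/s): [2.79, 2.79, 3.14, 3.14, 3.14, 3.14].

## Interface

Orientations are given as a unit quaternion [w, x, y, z].
In Python, from workcell import bot gives the robot as it stands.
- The arm moves only by the tool servo_tool, never from a script. Its argument "targets" is one flat list of numbers, 5 for each row, row after row: the shift along the world's x, y, z in mm, then the turn about the world's z in degrees, then the finger opening in mm, from 0 to 85.4. A call has 1 to 20 rows; each row is the pose to reach, as a shift and turn from the pose commanded when the call began; what a row does not reach only later rows make up. A row lasts 1/8 s, in which the tool goes at most 62.5 mm and 10.7 degrees, less where a joint would pass 70% of its speed; a pose out of reach is approached as far as the arm can. A call with a gripper value outside its range is refused whole. The fingers move at their own pace and stop on an object; "force" is the grip in N (left out, the last holds). Time passes only in rows, so rows that repeat a pose let the fingers close. It gives the time, the measured TCP pose, the force, the opening and the grip force at its end, in the units of the state.
- bot.read_state(): the state, without advancing time (a new reading comes with each control period).
- bot.camera(name): name is "scene" or "top" or "wrist"; returns the picture (384x512x3 uint8, blue, green, red); there is no depth.
- bot.camera_model(name): a dict with "K" (3x3 intrinsics, pixels), "R" (3x3) and "t" (3): a world point X has camera coordinates R X + t; the wrist camera has in their place "T_tool_cam" (4x4, takes a point from camera to tool coordinates, whose origin is the TCP and whose axes are the flange's). Camera axes: x right, y down, z forward; pixel columns grow to the right and rows downward; lengths in mm; the calibration is good to about 2 mm. A picture is of the moment at which its call begins: read the wrist's pose just before it. camera_model takes no time and is no camera call.
- bot.close_job(): hands the job in; it is judged then, once.
The state is a dict: "clock": time; "joint_positions": joint angles; "qvel": joint speeds; "joint_efforts": joint torques, N m; "tcp_pos": TCP position; "tcp_rot": TCP orientation; "contact_force": force on the tool from outside, world axes, zero at the start; "torque": the same for the moment, N m; "opening": opening from 0.0 (shut) to 1.0 (fully open); "grip_force": force on a finger pad.
Only numpy, scipy, OpenCV 4.12 (cv2) and the standard library are available. Lean on these libraries where they do the work, as an engineer would, in place of code of your own. Each camera call takes 0.05 s, during which the arm holds its last target. There are 200 camera calls.

## Task

Pull the red locking pin out of the sander's pad and stand it in the blue parking socket, leaving it there. Then lay a fingertip on the face of the grey pad and, with a light even pressure (8 N or so, never above 18 N), drag it round exactly one turn counter-clockwise as seen from above, bringing its yellow mark back in line with the pin hole; lift off and leave it standing still. Leave everything else on the bench where it lies.

Things in the scene. Friction and masses are not known exactly. Their poses are not given: they have to be found in the camera images.
- pad_axis (a point): on the bench (z = 0) under the pad's axis, which is upright; x points to the pin hole. The grey pad is a smooth disc 150 mm across, 12 mm thick, face up, with a 14 to 19 mm wide notch in its rim for the pin, too small to hook a finger in: press on its face 50 to 60 mm from the axis and drag. Height of the face: not reported, anywhere from 72 to 100 mm above the bench (read it by touch)
- cradle: fixed plywood cradle 160 mm wide holding the sander belly-up, origin at pad_axis; the red motor barrel lies to -x, 195 mm long, lower than the pad's face. The pad rides on a spring: it starts to sink at about 3 N, then takes 2.5 N per mm, and meets a hard stop 5 mm down. Turning it takes about 2.5 N along the drag at 55 mm from the axis; with less than about 6 N of pressure the finger slips
- pad (a joint): angle of the pad in rad, growing counter-clockwise seen from above, not wrapped; 0 at the start, give or take the pin's play, when the yellow mark on its face (a line from 15 to 57 mm from the axis, leading to the notch) points at the pin hole; one full turn is 6.28. The pad stops soon after it is let go
- pin_hole (a point): mouth of the pin's hole, 12 mm wide and 30 mm deep (in the yellow block under the pad's rim, 72 mm from the pad's axis), 45 mm above the bench; z up. The block stands out past the rim, so it shows from above
- pin_mid (a point): the locking pin, loose, half-way up: 135 mm long upright, a steel shank 10 mm thick and 105 mm long with a red cylindrical head 24 mm thick and 30 mm long on top (head's centre 52 mm above this point; the foot 67 mm below it); z along the pin to the head; about 90 g. At the start it stands in the pin hole through the pad's notch and keeps the pad from turning; its foot must rise 90 mm to clear the pad
- socket (a point): mouth of the parking socket, in the middle of the top of a fixed blue block 70 x 70 x 50 mm: a round hole 16 mm wide and 40 mm deep; 50 mm above the bench; z up. A pin standing in it has its mid point 27.5 mm above the mouth
- tape: bystander, loose: yellow roll of tape lying flat, 100 mm across, 25 mm high
- spanner: bystander, loose: steel spanner lying on the bench
- driver: bystander, loose: screwdriver lying on the bench
- wax: bystander, loose: amber jar of wax, 70 mm across and high
- discs: bystander, loose: stack of brown sanding discs, 150 mm across, 24 mm high
- brush: bystander, loose: hand brush lying on the bench
- block: bystander, loose: cork sanding block 110 x 65 x 35 mm
Mind the look-alikes: they are no part of the job. Leave any green or purple look-alike of the part that bears pin_mid alone.

How it is judged:
By the outcome, as a careful person would: the job done as asked, in the order asked, and still so for the second after the job is handed in, with the robot touching nothing.
It also fails if it takes over 72 s, if anything falls off the work surface, if the arm or the gripper's body presses on something with over 40 N, if the wrist force passes 120 N, or if a joint passes its speed limit or range.

## Working session

There is one attempt and no reset: what is moved stays moved. The work goes in short steps, Python scripts to look and compute and a tool call to move; the robot and the scene stay as the last step left them, time stands still between calls to the robot, and variables do not carry over. Pictures are saved under pics/ and viewed, at most 10 in all, crops included, and the job is handed in when it is done.

Besides the shell and the picture viewer there is one more tool, called after "Request:" by a JSON object that holds its "name" and its "arguments". servo_tool: Moves the arm, as the interface text tells. Its arguments: {"type":"object","properties":{"targets":{"type":"array","items":{"type":"number"}},"force":{"type":"number"}},"required":["targets"]}

```bash
mkdir -p pics; python3 - <<'E'
from workcell import bot
import cv2,numpy as np
for n in("top","scene"):
    im=bot.camera(n); cv2.imwrite(f"pics/{n}0.png",im)
    m=bot.camera_model(n); print(n,np.round(m["K"],1).tolist(),np.round(m["R"],3).tolist(),np.round(m["t"],1).tolist())
m=bot.camera_model("wrist");print(np.round(m["K"],1).tolist(),np.round(m["T_tool_cam"],3).tolist())
print(bot.read_state())
E
```

```text
top [[404.3, 0.0, 255.8], [0.0, 404.3, 188.4], [0.0, 0.0, 1.0]] [[-0.105, -0.994, -0.006], [-0.973, 0.104, -0.206], [0.206, -0.015, -0.979]] [68.7, 631.6, 1143.9]
scene [[394.5, 0.0, 257.2], [0.0, 394.5, 187.2], [0.0, 0.0, 1.0]] [[0.084, 0.996, -0.017], [0.572, -0.063, -0.818], [-0.816, 0.059, -0.576]] [-41.9, -273.1, 1722.8]
[[330.2, 0.0, 256.0], [0.0, 330.2, 189.7], [0.0, 0.0, 1.0]] [[-0.0, -0.951, -0.309, 80.389], [1.0, 0.0, -0.001, -0.796], [0.001, -0.309, 0.951, -131.02], [0.0, 0.0, 0.0, 1.0]]
{'clock': 0.1, 'joint_positions': array([-1.17196704e+00,  2.41388415e-01,  3.87526202e-03,  1.33521220e+00,
        2.16868714e-06,  1.57081404e+00]), 'qvel': array([ 0.0017284 , -0.00103784,  0.00288377,  0.00052926, -0.00183854,
        0.00121695]), 'joint_efforts': array([ 1.68001293e-04, -3.73137403e+01,  2.53010935e+01,  1.09074658e-02,
        5.03254705e-05,  1.03648912e-05]), 'tcp_pos': array([ 193.95999035, -460.25842103,  241.48283159]), 'tcp_rot': array([-9.45611060e-04,  9.80184001e-01,  1.98086834e-01, -1.90011099e-04]), 'contact_force': array([0.3917961 , 0.14332002, 0.27978799]), 'torque': array([ 0.00183524,  0.0426801 , -0.08383596]), 'grip_force': 0.0, 'opening': 1.003844857219311}
```

View pics/top0.png

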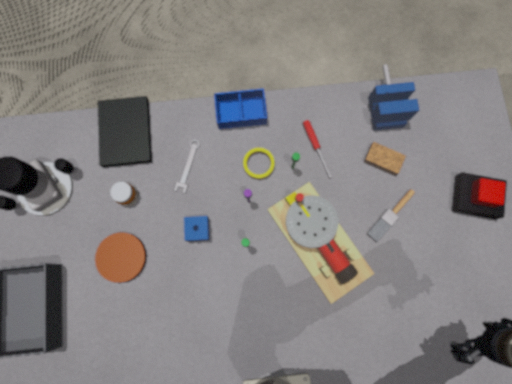

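View pics/scene0.png

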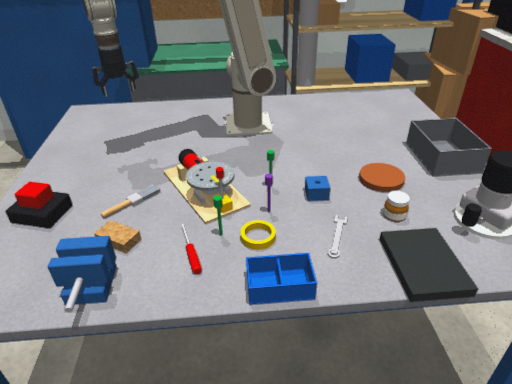

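Top view: the red pin head is at about (300,198), standing at the yellow block beside the grey pad (312,221). The pad's yellow mark points at it, and the blue socket block is at (197,228). The pin candidates are green (295,157), green (245,242), purple (248,193) and red (300,198). Only the red one fits: right colour, and it stands in the pad's notch.

```bash
cat > h.py <<'E'
from workcell import bot
import cv2,numpy as np
def cam(n,st=None):
    m=bot.camera_model(n); K=np.array(m["K"])
    if n!="wrist": return K,np.array(m["R"]),np.array(m["t"])
    from scipy.spatial.transform import Rotation as Ro
    q=st["tcp_rot"]; R=Ro.from_quat([q[1],q[2],q[3],q[0]]).as_matrix()
    T=np.array(m["T_tool_cam"]); Rc=R@T[:3,:3]; c=R@T[:3,3]+st["tcp_pos"]
    return K,Rc.T,-Rc.T@c
def ray(C,uv):
    K,R,t=C; d=R.T@np.linalg.solve(K,[uv[0],uv[1],1]); return -R.T@t,d
def onz(C,uv,z):
    c,d=ray(C,uv); return c+d*(z-c[2])/d[2]
def proj(C,X):
    K,R,t=C; p=K@(R@np.asarray(X,float)+t); return p[:2]/p[2]
def tri(*cu):
    A=np.zeros((3,3));b=np.zeros(3)
    for C,uv in cu:
        c,d=ray(C,uv); d/=np.linalg.norm(d); P=np.eye(3)-np.outer(d,d); A+=P;b+=P@c
    return np.linalg.solve(A,b)
def blobs(im,lo,hi,amin=15):
    h=cv2.cvtColor(im,cv2.COLOR_BGR2HSV); m=cv2.inRange(h,np.array(lo),np.array(hi))
    n,l,s,c=cv2.connectedComponentsWithStats(m)
    return [(np.round(c[i],1).tolist(),s[i].tolist()) for i in range(1,n) if s[i][4]>=amin]
E
python3 - <<'E'
from h import *
T=cv2.imread("pics/top0.png");S=cv2.imread("pics/scene0.png")
for n,im in(("top",T),("scene",S)):
    for nm,lo,hi in(("red",(0,170,90),(6,255,255)),("blue",(100,150,60),(125,255,255)),("yel",(22,150,120),(34,255,255))):
        print(n,nm,blobs(im,lo,hi,12))
a=cv2.resize(T[170:270,180:360],None,fx=4,fy=4,interpolation=cv2.INTER_CUBIC)[:, :]
b=cv2.resize(S[140:240,160:340],None,fx=4,fy=4,interpolation=cv2.INTER_CUBIC)
cv2.imwrite("pics/crop1.png",cv2.resize(np.vstack([a,b]),(540,600)))
E
```

```text
top red [([310.1, 131.3], [305, 122, 12, 21, 68]), ([490.9, 191.3], [477, 178, 28, 27, 631]), ([336.0, 258.2], [323, 242, 25, 29, 315])]
top blue [([395.6, 88.0], [377, 84, 36, 10, 167]), ([238.6, 107.9], [215, 92, 51, 35, 1355]), ([398.5, 106.0], [380, 101, 37, 12, 287]), ([195.9, 228.2], [185, 217, 23, 23, 448])]
top yel [([258.6, 162.6], [244, 148, 30, 30, 228]), ([290.9, 197.9], [286, 193, 10, 11, 64]), ([304.5, 210.0], [302, 206, 6, 9, 12])]
scene red [([190.2, 159.9], [183, 153, 20, 16, 168]), ([219.3, 172.1], [216, 167, 7, 12, 69]), ([33.8, 194.7], [15, 182, 38, 27, 727]), ([193.2, 258.6], [186, 244, 15, 30, 255])]
scene blue [([48.1, 65.7], [0, 0, 132, 158, 12293]), ([135.7, 31.1], [115, 0, 42, 68, 2201]), ([429.0, 8.6], [404, 0, 53, 20, 872]), ([467.8, 0.5], [463, 0, 11, 2, 21]), ([369.2, 57.5], [345, 34, 50, 48, 2030]), ([100.3, 75.2], [98, 71, 6, 10, 35]), ([317.0, 187.7], [305, 176, 25, 24, 526]), ([84.2, 267.1], [48, 236, 68, 68, 3338]), ([280.3, 278.2], [246, 253, 71, 51, 3097]), ([503.3, 369.7], [488, 343, 24, 41, 508]), ([2.6, 379.4], [0, 372, 9, 12, 50])]
scene yel [([215.0, 178.8], [212, 176, 7, 7, 21]), ([226.2, 203.2], [221, 193, 12, 20, 150]), ([257.8, 234.3], [241, 220, 34, 29, 533])]
```

View pics/crop1.png

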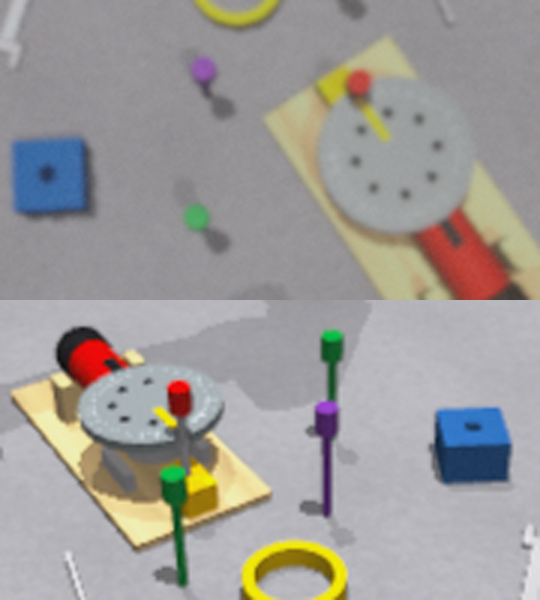

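The crop confirms it: the red pin's head is at top (299.7,197.7) and scene (219.3,172.1), over the yellow block in the notch. The socket hole is at top (195.7,228) and scene (317.7,182).

```bash
python3 - <<'E'
from h import *
t=cam("top");s=cam("scene")
print("head",tri((t,(299.7,197.7)),(s,(219.3,172.1))), onz(t,(299.7,197.7),150),onz(s,(219.3,172.1),134))
print("sock",tri((t,(195.7,228)),(s,(317.7,182))), onz(t,(195.7,228),50),onz(s,(317.7,182),50))
T=cv2.imread("pics/top0.png");g=cv2.cvtColor(T,cv2.COLOR_BGR2HSV)
# pad: 
print("pad",onz(t,(311.7,221.7),85),onz(t,(311.7,221.7),95))
for n,p in (("green1",(295,156)),("green2",(245.3,242)),("purple",(248,193.3))): print(n,onz(t,p,140))
E
```

```text
head [ 580.92129706 -116.89881367  136.20425961] [ 578.51492709 -115.10842784  150.        ] [ 577.4665894  -117.13188711  134.        ]
sock [538.11079251 192.14826975  48.42139755] [537.86829221 191.66055066  50.        ] [540.34327427 191.82821958  50.        ]
pad [ 516.15247804 -148.59605793   85.        ] [ 515.0399502  -147.14810229   95.        ]
green1 [ 701.66810654 -118.40972702  140.        ]
green2 [474.01112908  46.87129646 140.        ]
purple [608.04411544  25.84530694 140.        ]
```

Request:
{"name": "servo_tool", "arguments": {"targets": [38.5,34.4,0,3,85,77,68.8,0,6,85,115.5,103.2,0,9,85,154,137.6,0,12,85,192.5,172,0,15,85,231,206.4,0,18,85,269.5,240.8,0,21,85,308,275.2,0,24,85,346.5,309.6,0,27,85,385,344,0,30,85,385,344,0,30,85,385,344,0,30,85,385,344,0,30,85]}}

```text
clock: 1.72
tcp_pos: [578.2, -117.7, 242.3]
tcp_rot: [-0.0, 0.896, 0.444, -0.0]
contact_force: [-1.1, -0.3, 0.1]
opening: 0.995
grip_force: 0.0
```

```bash
python3 - <<'E'
from h import *
st=bot.read_state(); im=bot.camera("wrist"); cv2.imwrite("pics/w1.png",im)
print(st["tcp_pos"],st["joint_positions"],st["tcp_rot"])
C=cam("wrist",st)
for lo,hi in(((0,170,70),(6,255,255)),((175,170,70),(180,255,255)),((22,150,100),(34,255,255))):
  for c,s in blobs(im,lo,hi,60): print(c,s,onz(C,c,149),onz(C,c,90))
E
```

```text
[ 578.23620679 -117.69537129  242.29771336] [-2.00684794e-01  4.23335196e-01  2.63860219e-01  1.41198274e+00
 -2.30453588e-04  2.02017439e+00] [-1.12076773e-04  8.95889555e-01  4.44276696e-01 -3.31778137e-04]
[476.1, 87.2] [433, 42, 79, 90, 2278] [ 738.63470481 -141.95696894  149.        ] [ 767.96697897 -165.21405843   90.        ]
[261.3, 190.5] [246, 170, 31, 39, 838] [ 585.44500021 -114.04269596  149.        ] [ 574.47848329 -129.95652789   90.        ]
[180.3, 328.0] [153, 288, 65, 72, 2530] [ 460.18533754 -169.11061574  149.        ] [ 416.26743534 -199.51086894   90.        ]
[318.1, 20.7] [270, 0, 99, 39, 1471] [678.89759565 -47.68906998 149.        ] [692.51515002 -46.14761065  90.        ]
[265.8, 146.5] [241, 124, 49, 49, 1310] [606.96720714 -90.57088678 149.        ] [ 601.66242136 -100.3101162    90.        ]
[240.9, 213.0] [232, 198, 18, 29, 187] [ 563.16809338 -118.84935671  149.        ] [ 546.34131049 -136.02765101   90.        ]
```

View pics/w1.png

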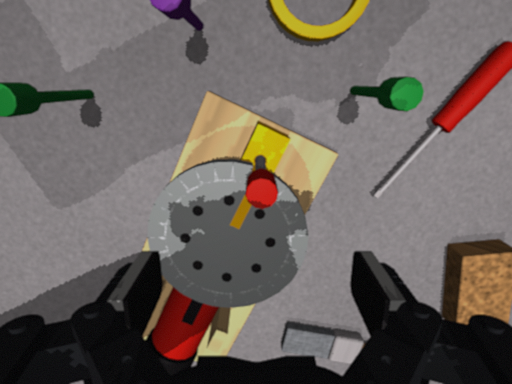

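The wrist view shows the red head's top face at about (262,193), directly behind the yellow block (266,146). The pad is centred near (229,233).

```bash
python3 - <<'E'
from h import *
st=bot.read_state(); C=cam("wrist",st); im=cv2.imread("pics/w1.png")
m=(cv2.inRange(cv2.cvtColor(im,cv2.COLOR_BGR2HSV),(0,170,60),(180,255,255)))
cs=[c for c in cv2.findContours(m[165:215,240:285],0,2)[0]]
c=max(cs,key=cv2.contourArea)+[240,165]; print(cv2.boundingRect(c))
for v in (192,193.5): print(onz(C,(262,v),150))
for z in(80,85,90,95):
  print(z,onz(C,(229,233),z), np.linalg.norm(onz(C,(150,235),z)-onz(C,(308,235),z)))
print(tri((C,(229,233)),(cam("top"),(311.7,221.7))))
print("head",tri((C,(262,193)),(cam("top"),(299.7,197.7))))
E
```

```text
(240, 165, 37, 50)
[ 585.4240416  -115.16247383  150.        ]
[ 584.74561007 -116.06472406  150.        ]
80 [ 521.37512187 -148.62652069   80.        ] 154.553451742491
85 [ 523.17682778 -147.0091465    85.        ] 151.92080216817342
90 [ 524.9785337  -145.39177232   90.        ] 149.2881525938559
95 [ 526.78023961 -143.77439813   95.        ] 146.65550301953823
[ 517.91529765 -151.12144399   70.79258602]
head [ 581.69080212 -118.3218486   135.48843783]
```

Request:
{"name": "servo_tool", "arguments": {"targets": [2,1,-38,0,85,4,1,-72,0,85,4,1,-72,0,85,4,1,-72,0,85]}}

```text
clock: 2.28
tcp_pos: [583.5, -116.5, 171.9]
tcp_rot: [0.001, 0.896, 0.445, 0.001]
contact_force: [-0.4, -0.5, 0.3]
opening: 0.997
grip_force: 0.0
```

```bash
python3 - <<'E'
from h import *
st=bot.read_state(); im=bot.camera("wrist"); cv2.imwrite("pics/w2.png",im)
print(st["tcp_pos"])
C=cam("wrist",st)
for lo,hi in(((170,130,50),(180,255,255)),((0,130,50),(5,255,255))):
  for c,s in blobs(im,lo,hi,200): print(c,s,onz(C,c,150))
print("TCP axis at z150 projects",proj(C,[*st["tcp_pos"][:2],150]))
E
```

```text
[ 583.49608945 -116.47101245  171.861655  ]
[493.5, 121.3] [466, 84, 46, 65, 1437] [ 708.34894315 -131.11121266  150.        ]
[256.9, 235.4] [236, 205, 43, 59, 2009] [ 587.77261738 -111.4336065   150.        ]
TCP axis at z150 projects [256.19294932 247.03083607]
```

View pics/w2.png

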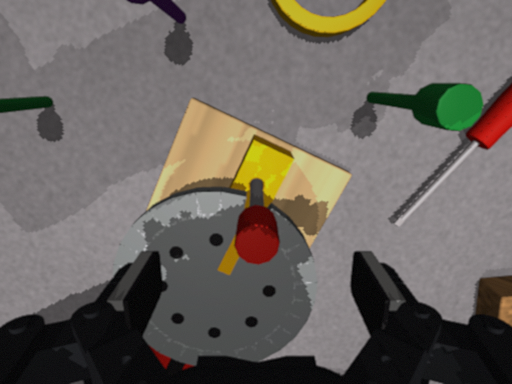

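The head's top face is at (258,242) and the TCP axis falls at (256,247), so they are within 3 mm. I'll descend and grip.

Request:
{"name": "servo_tool", "arguments": {"targets": [1,1.5,-22,0,85,1,1.5,-44,0,85,1,1.5,-44,0,85,1,1.5,-44,0,15,1,1.5,-44,0,15,1,1.5,-44,0,15,1,1.5,-44,0,15,1,1.5,-44,0,15,1,1.5,-44,0,15,1,1.5,-44,0,15], "force": 50}}

```text
clock: 3.58
tcp_pos: [584.7, -114.4, 127.2]
tcp_rot: [0.001, 0.896, 0.445, 0.001]
contact_force: [-0.3, 0.1, 5.2]
opening: 0.268
grip_force: 49.0
```

Request:
{"name": "servo_tool", "arguments": {"targets": [0,0,10,0,15,0,0,25,0,15,0,0,45,0,15,0,0,65,0,15,0,0,85,0,15,0,0,105,0,15,0,0,125,0,15,0,0,140,0,15,-6,40,140,0,15,-12,80,140,0,15,-18,120,140,0,15,-24,160,140,0,15,-30,200,140,0,15,-36,240,140,0,15,-40,270,140,0,15,-43,290,140,0,15,-45,305,140,0,15,-45,305,140,0,15,-45,305,140,0,15]}}

```text
clock: 5.95
tcp_pos: [539.3, 189.9, 266.3]
tcp_rot: [0.0, 0.896, 0.445, -0.0]
contact_force: [0.3, -0.8, -0.6]
opening: 0.261
grip_force: 49.3
```

```bash
python3 - <<'E'
from h import *
st=bot.read_state(); im=bot.camera("wrist"); s=bot.camera("scene"); t=bot.camera("top")
print(st["tcp_pos"],st["contact_force"],st["opening"])
C=cam("wrist",st)
for c,q in blobs(im,(100,120,40),(125,255,255),1500): print(c,q,onz(C,c,50))
print(proj(C,[539,192,50]),[proj(cam(n),st["tcp_pos"]) for n in("top","scene")])
a=cv2.resize(im,(400,300)); 
b=cv2.resize(s[110:230,240:400],(400,300),interpolation=cv2.INTER_CUBIC); d=cv2.resize(t[160:280,120:280],(400,300),interpolation=cv2.INTER_CUBIC)
e=im[100:300,120:386]; e=cv2.resize(e,(400,300),interpolation=cv2.INTER_CUBIC)
cv2.imwrite("pics/s1.png",np.vstack([np.hstack([a,e]),np.hstack([b,d])]))
E
```

```text
[539.30758564 189.93260586 266.28851384] [ 0.27427954 -0.80470379 -0.5652058 ] 0.2609576705313161
[256.2, 156.0] [212, 112, 89, 89, 4162] [542.79299273 194.66219149  50.        ]
[254.88587135 160.03729168] [array([182.9579651 , 217.62690439]), array([322.28268   , 120.13059455])]
```

View pics/s1.png

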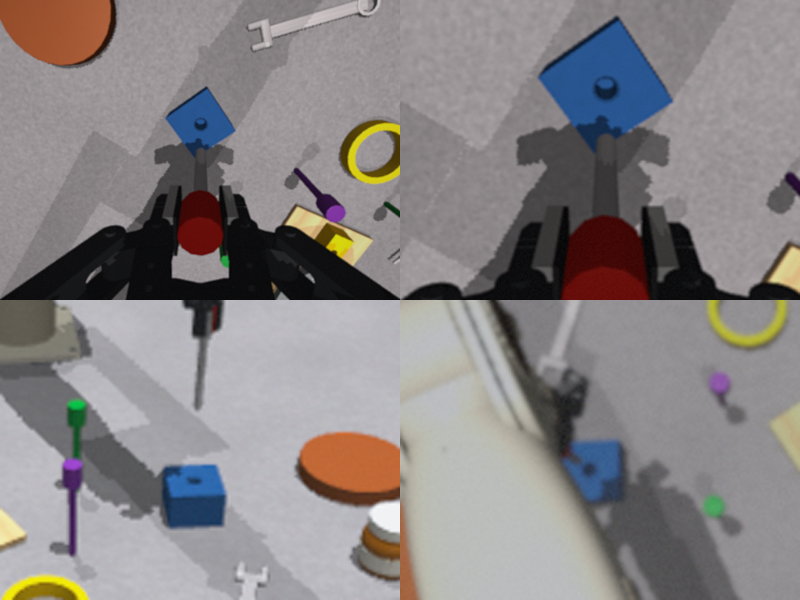

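The pin is held. In the wrist image its foot is near (256,190) and the socket hole near (257,159). The scene view puts the foot at (320,153).

```bash
python3 - <<'E'
from h import *
st=bot.read_state(); C=cam("wrist",st);S=cam("scene");p=st["tcp_pos"]
f=[*p[:2],p[2]-112]
print("foot proj wrist",proj(C,f),"scene",proj(S,f))
print("foot seen",onz(C,(256.3,189),f[2]),onz(S,(320,152.8),f[2]),tri((C,(256.3,189)),(S,(320,152.8))))
print("hole",onz(C,(257,158.7),50),onz(S,(317.7,182),50))
E
```

```text
foot proj wrist [256.28367183 191.95198172] scene [319.40256793 153.67777597]
foot seen [540.81735365 191.7170901  154.34916325] [534.34169892 192.747654   154.34916325] [541.10942517 191.81474952 157.90878662]
hole [541.75354977 191.72569191  50.        ] [540.34327427 191.82821958  50.        ]
```

Request:
{"name": "servo_tool", "arguments": {"targets": [1,1,-40,0,15,1,1.5,-70,0,15,1,1.5,-89,0,15,1,1.5,-89,0,15,1,1.5,-89,0,15]}}

```text
clock: 6.72
tcp_pos: [540.8, 192.1, 178.3]
tcp_rot: [0.0, 0.896, 0.445, 0.001]
contact_force: [-0.1, -0.5, -0.2]
opening: 0.267
grip_force: 49.3
```

```bash
python3 - <<'E'
from h import *
st=bot.read_state(); im=bot.camera("wrist"); s=bot.camera("scene")
print(st["tcp_pos"],st["contact_force"])
C=cam("wrist",st);p=st["tcp_pos"];print(proj(C,[*p[:2],p[2]-112]),proj(C,[540.5,192,50]),proj(C,[*p[:2],50]),proj(cam("scene"),[*p[:2],p[2]-112]),proj(cam("scene"),[*p[:2],50]))
e=cv2.resize(im[80:230,180:330],(500,500),interpolation=cv2.INTER_CUBIC)
b=cv2.resize(s[145:205,287:347],(300,300),interpolation=cv2.INTER_CUBIC)
cv2.imwrite("pics/s2.png",np.hstack([e,cv2.copyMakeBorder(b,0,200,0,0,0)]))
E
```

```text
[540.82316146 192.07341626 178.33017465] [-0.06814309 -0.53625473 -0.17316707]
[256.17306363 192.14747144] [255.90830754 186.20622342] [256.16733263 185.91155524] [318.17184465 177.84407951] [317.80690503 182.07937398]
```

View pics/s2.png

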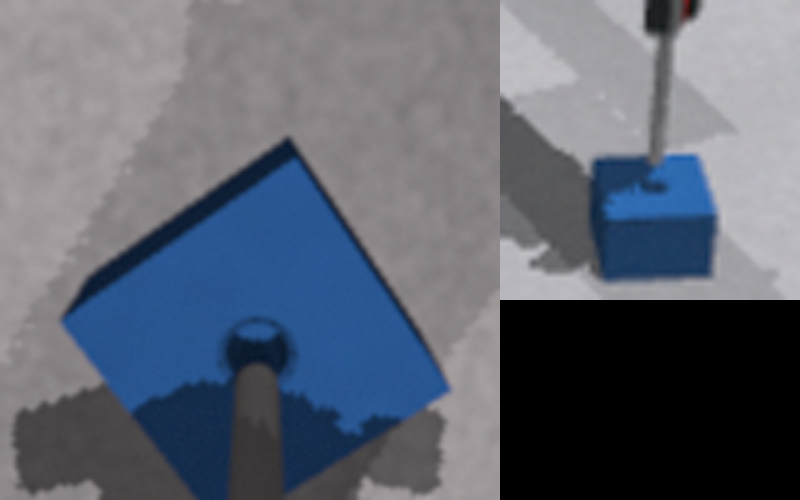

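Aligned: the wrist crop shows the hole at (258,350) and the pin just above it at x=257. Lowering.

Request:
{"name": "servo_tool", "arguments": {"targets": [0,0,-8,0,15,0,0,-16,0,15,0,0,-24,0,15,0,0,-32,0,15,0,0,-40,0,15,0,0,-47,0,15,0,0,-53,0,15,0,0,-53,0,15,0,0,-53,0,15]}}

```text
clock: 7.95
tcp_pos: [540.4, 192.3, 124.5]
tcp_rot: [0.0, 0.896, 0.445, 0.0]
contact_force: [0.0, -1.0, -0.7]
opening: 0.265
grip_force: 49.3
```

Request:
{"name": "servo_tool", "arguments": {"targets": [0,0,-1,0,15,0,0,-1,0,50,0,0,-1,0,85,0,0,-1,0,85,0,0,-1,0,85,0,0,10,0,85,0,0,40,0,85,0,0,80,0,85,0,0,115,0,85,0,0,115,0,85]}}

```text
clock: 9.2
tcp_pos: [542.2, 193.0, 243.9]
tcp_rot: [0.0, 0.896, 0.445, 0.004]
contact_force: [0.3, -0.6, 0.0]
opening: 0.999
grip_force: 0.0
```

```bash
python3 - <<'E'
from h import *
st=bot.read_state(); s=bot.camera("scene"); print(st["tcp_pos"],st["opening"])
S=cam("scene")
print([b for b in blobs(s,(0,150,70),(6,255,255),20) if 290<b[0][0]<340], proj(S,[540.5,192,129.5]))
E
```

```text
[542.18175594 192.96196074 243.92330357] 0.9986375037978661
[([318.8, 159.8], [316, 155, 7, 11, 66])] [319.59076752 160.79264606]
```

The pin stands in the socket. Next I'll close the fingers and go above the pad for a look.

Request:
{"name": "servo_tool", "arguments": {"targets": [0,-20,0,0,40,-2,-55,0,0,0,-4,-95,0,0,0,-6,-135,0,0,0,-8,-175,0,0,0,-11,-215,0,0,0,-14,-255,0,0,0,-17,-295,0,0,0,-20,-325,0,0,0,-22,-340,0,0,0,-22,-340,0,0,0,-22,-340,0,0,0], "force": 50}}

```text
clock: 10.75
tcp_pos: [518.0, -147.0, 239.0]
tcp_rot: [-0.0, 0.895, 0.445, -0.0]
contact_force: [-0.4, -0.2, -0.2]
opening: -0.0
grip_force: 0.0
```

```bash
python3 - <<'E'
from h import *
st=bot.read_state(); im=bot.camera("wrist"); cv2.imwrite("pics/w3.png",im);t=bot.camera("top");cv2.imwrite("pics/t3.png",t)
print(st["tcp_pos"],st["opening"],st["contact_force"])
C=cam("wrist",st);np.save("st3.npy",st,allow_pickle=True)
for c,s in blobs(im,(18,130,70),(34,255,255),80): print(c,s,onz(C,c,88),onz(C,c,45))
E
```

```text
[ 517.97299016 -147.01231466  239.00603866] -0.0004534944939000761 [-0.38325064 -0.18180155 -0.20910502]
[299.4, 86.2] [275, 58, 51, 61, 1684] [ 592.85064756 -105.9777125    88.        ] [ 596.83561122 -109.50444506   45.        ]
[279.0, 142.1] [264, 119, 31, 48, 571] [ 552.7796926  -133.02349362   88.        ] [ 550.65531527 -140.67370911   45.        ]
```

View pics/w3.png

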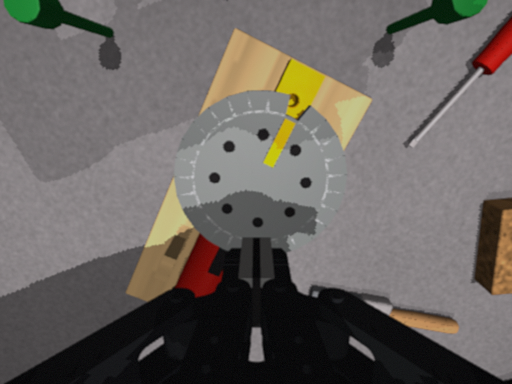

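The wrist view shows the pad's ring of holes centred at about (260,179), the mark from (269,164) to (291,121), and the empty pin hole at (293,100).

```bash
python3 - <<'E'
from h import *
st=np.load("st3.npy",allow_pickle=True).item(); C=cam("wrist",st)
t=cam("top")
for z in(75,80,85,90,95,100):
  a,b=onz(C,(175,173),z),onz(C,(343.5,173),z)
  c=onz(C,(260,178.9),z);h=onz(C,(293,100),45);d=h-c
  print(z,c.round(1),onz(t,(311.7,221.7),z).round(1),np.linalg.norm(a-b).round(1),np.hypot(d[0],d[1]).round(1),np.degrees(np.arctan2(d[1],d[0])).round(1))
print(h)
g=cv2.imread("pics/t3.png"); print(blobs(g,(20,140,110),(34,255,255),8))
E
```

```text
75 [ 517.9 -152.5   75. ] [ 517.3 -150.    75. ] 155.7 76.2 28.5
80 [ 518.7 -151.3   80. ] [ 516.7 -149.3   80. ] 153.1 74.9 28.1
85 [ 519.6 -150.2   85. ] [ 516.2 -148.6   85. ] 150.4 73.6 27.5
90 [ 520.4 -149.    90. ] [ 515.6 -147.9   90. ] 147.8 72.3 27.0
95 [ 521.2 -147.8   95. ] [ 515.  -147.1   95. ] 145.1 71.1 26.5
100 [ 522.1 -146.6  100. ] [ 514.5 -146.4  100. ] 142.5 69.8 25.9
[ 584.83499168 -116.12431709   45.        ]
[([258.6, 162.5], [244, 148, 30, 31, 274]), ([292.5, 198.3], [286, 193, 14, 12, 104]), ([304.4, 210.0], [301, 205, 8, 11, 24])]
```

Pad axis is at about (519.5, -149.5), pin hole direction 27.5°, face at roughly 85–88 mm. I'll go to a spot at 270° on a 54 mm radius and touch down in safe steps.

Request:
{"name": "servo_tool", "arguments": {"targets": [1.5,-30,-30,0,0,1.5,-56.5,-70,0,0,1.5,-56.5,-110,0,0,1.5,-56.5,-126,0,0,1.5,-56.5,-126,0,0,1.5,-56.5,-126,0,0]}}

```text
clock: 11.6
tcp_pos: [521.1, -204.2, 115.1]
tcp_rot: [0.001, 0.895, 0.445, 0.001]
contact_force: [0.7, 0.6, 0.1]
opening: -0.001
grip_force: 0.0
```

Request:
{"name": "servo_tool", "arguments": {"targets": [0,0,-2,0,0,0,0,-4,0,0,0,0,-4,0,0]}}

```text
clock: 11.98
tcp_pos: [519.7, -204.3, 109.5]
tcp_rot: [0.0, 0.896, 0.445, 0.0]
contact_force: [0.5, 0.0, 0.3]
opening: -0.001
grip_force: 0.0
```

Request:
{"name": "servo_tool", "arguments": {"targets": [0,0,-2,0,0,0,0,-4,0,0,0,0,-4,0,0]}}

```text
clock: 12.35
tcp_pos: [519.4, -204.2, 105.0]
tcp_rot: [-0.0, 0.896, 0.445, -0.0]
contact_force: [-0.7, -0.8, -0.3]
opening: 0.001
grip_force: 0.0
```

Request:
{"name": "servo_tool", "arguments": {"targets": [0,0,-1.5,0,0,0,0,-3,0,0,0,0,-3,0,0]}}

```text
clock: 12.72
tcp_pos: [519.8, -204.4, 102.8]
tcp_rot: [0.0, 0.896, 0.445, 0.0]
contact_force: [-1.3, 0.2, 3.8]
opening: -0.002
grip_force: 2.0
```

Request:
{"name": "servo_tool", "arguments": {"targets": [0,0,-1,0,0,0,0,-1.5,0,0,0,0,-1.5,0,0]}}

```text
clock: 13.1
tcp_pos: [519.9, -204.5, 101.6]
tcp_rot: [0.0, 0.896, 0.445, 0.0]
contact_force: [-1.5, -0.1, 6.8]
opening: 0.003
grip_force: 3.2
```

Request:
{"name": "servo_tool", "arguments": {"targets": [0,0,-1,0,0,0,0,-1,0,0,4.8,0.2,-1,0,0,9.5,0.8,-1,0,0,14.1,1.9,-1,0,0,18.6,3.3,-1,0,0,23,5.1,-1,0,0,27.3,7.3,-1,0,0]}}

```text
clock: 14.1
tcp_pos: [546.8, -197.6, 100.8]
tcp_rot: [0.001, 0.896, 0.445, -0.0]
contact_force: [-2.8, -0.9, 8.2]
opening: -0.003
grip_force: 3.9
```

```bash
cat > m.py <<'E'
from h import *
st=bot.read_state(); im=bot.camera("wrist"); t=bot.camera("top"); s=bot.camera("scene")
C=cam("wrist",st); print(st["tcp_pos"],st["contact_force"])
for c,q in blobs(im,(18,130,70),(34,255,255),80): print("w",c,q,onz(C,c,91).round(1))
for n,i in(("top",t),("scene",s)):
  for c,q in blobs(i,(20,130,90),(34,255,255),6):
    if abs(c[0]-(311 if n=="top" else 210))<45: print(n,c,q,onz(cam(n),c,91).round(1))
a=(st["tcp_pos"][:2]-[519.6,-149.7]); print("finger r,ang",np.hypot(*a),np.degrees(np.arctan2(a[1],a[0])))
a0=0
E
python3 m.py
```

```text
[ 546.81659119 -197.59977167  100.78912462] [-2.813019   -0.87510835  8.20751993]
w [234.4, 35.1] [191, 0, 87, 82, 4308] [ 599.4 -114.2   91. ]
w [137.5, 133.5] [120, 85, 35, 99, 2343] [ 542.9 -119.3   91. ]
top [291.7, 197.8] [286, 192, 13, 13, 95] [591.  -99.2  91. ]
top [300.7, 214.5] [295, 211, 12, 8, 32] [ 539.6 -119.    91. ]
scene [219.0, 177.0] [214, 175, 11, 5, 25] [ 538.4 -120.9   91. ]
scene [225.8, 202.6] [218, 192, 15, 21, 190] [ 671.9 -102.5   91. ]
finger r,ang 55.09202267509838 -60.39481516828335
```

Request:
{"name": "servo_tool", "arguments": {"targets": [4,2.6,-0.2,0,0,7.8,5.5,-0.2,0,0,11.3,8.7,-0.2,0,0,14.5,12.2,-0.2,0,0,17.4,15.9,-0.2,0,0,19.9,19.9,-0.2,0,0,22.1,24.2,-0.2,0,0,24,28.6,-0.2,0,0,25.4,33.1,-0.2,0,0]}}

```text
clock: 15.38
tcp_pos: [573.2, -165.2, 101.1]
tcp_rot: [0.002, 0.896, 0.445, 0.0]
contact_force: [-0.9, -2.0, 7.9]
opening: -0.001
grip_force: 3.7
```

Request:
{"name": "servo_tool", "arguments": {"targets": [1,4.6,-0.3,0,0,1.7,9.4,-0.3,0,0,1.9,14.1,-0.3,0,0,1.7,18.9,-0.3,0,0,1,23.6,-0.3,0,0,0,28.2,-0.3,0,0,-1.4,32.7,-0.3,0,0,-3.2,37.1,-0.3,0,0,-5.4,41.4,-0.3,0,0,-8,45.4,-0.3,0,0]}}

```text
clock: 16.62
tcp_pos: [567.1, -119.7, 101.4]
tcp_rot: [0.003, 0.896, 0.445, 0.002]
contact_force: [2.0, -1.9, 7.2]
opening: -0.003
grip_force: 3.4
```

```bash
python3 m.py
```

```text
[ 567.05930177 -119.65743309  101.35584084] [ 2.00670642 -1.85005794  7.19443893]
w [281.4, 177.9] [235, 131, 92, 92, 4867] [600.4 -94.4  91. ]
w [157.1, 342.4] [149, 336, 15, 12, 101] [ 495.3 -127.8   91. ]
top [288.3, 199.9] [286, 196, 5, 9, 30] [585.9 -88.6  91. ]
scene [225.8, 202.6] [218, 192, 15, 21, 189] [ 671.9 -102.5   91. ]
finger r,ang 56.16886282277191 32.334524827719044
```

Request:
{"name": "servo_tool", "arguments": {"targets": [-2.9,3.8,-0.4,0,0,-6.1,7.3,-0.6,0,0,-9.6,10.5,-0.6,0,0,-13.4,13.4,-0.6,0,0,-17.4,15.9,-0.6,0,0,-21.6,18.1,-0.6,0,0,-26,20,-0.6,0,0,-30.5,21.4,-0.6,0,0,-35.2,22.4,-0.6,0,0,-39.9,23,-0.6,0,0,-44.6,23.2,-0.6,0,0]}}

```text
clock: 18.15
tcp_pos: [523.3, -95.5, 100.9]
tcp_rot: [0.002, 0.895, 0.445, 0.004]
contact_force: [3.2, -0.5, 6.5]
opening: -0.001
grip_force: 3.8
```

Request:
{"name": "servo_tool", "arguments": {"targets": [0,0,-0.6,0,0,-4.7,-0.2,-0.7,0,0,-9.5,-0.8,-0.7,0,0,-14.1,-1.9,-0.7,0,0,-18.6,-3.3,-0.7,0,0,-23,-5.1,-0.7,0,0,-27.3,-7.3,-0.7,0,0,-31.3,-9.9,-0.7,0,0,-35,-12.8,-0.7,0,0]}}

```text
clock: 19.27
tcp_pos: [488.1, -107.8, 100.2]
tcp_rot: [0.001, 0.895, 0.445, 0.004]
contact_force: [2.6, 3.0, 9.1]
opening: -0.002
grip_force: 4.5
```

```bash
python3 m.py
```

```text
[ 488.07783672 -107.75010641  100.20169231] [2.57274811 2.98351359 9.11122721]
w [406.4, 104.0] [352, 68, 107, 72, 4684] [581.2 -87.6  91. ]
top [291.1, 198.0] [286, 192, 11, 13, 87] [590.6 -97.4  91. ]
scene [201.2, 170.0] [197, 168, 10, 5, 23] [ 491.7 -177.4   91. ]
scene [225.8, 202.6] [218, 192, 15, 21, 191] [ 671.9 -102.5   91. ]
finger r,ang 52.4732346064589 126.92208466547332
```

Request:
{"name": "servo_tool", "arguments": {"targets": [-3.5,-3.2,0,0,0,-6.7,-6.7,0,0,0,-9.6,-10.5,0,0,0,-12.2,-14.5,0,0,0,-14.4,-18.7,0,0,0,-16.2,-23.1,0,0,0,-17.6,-27.6,0,0,0,-18.6,-32.3,0,0,0,-19.3,-37,0,0,0,-19.5,-41.7,0,0,0]}}

```text
clock: 20.68
tcp_pos: [467.1, -149.0, 99.6]
tcp_rot: [0.0, 0.895, 0.445, 0.002]
contact_force: [-0.3, 3.5, 9.9]
opening: 0.002
grip_force: 5.1
```

```bash
python3 m.py
```

```text
[ 467.05309287 -149.04000938   99.64261539] [-0.34868593  3.53477687  9.94221785]
w [422.2, 9.3] [368, 0, 95, 30, 1567] [ 581.8 -101.6   91. ]
w [390.3, 250.5] [360, 215, 62, 72, 1625] [ 520.7 -183.2   91. ]
top [291.5, 197.9] [286, 192, 13, 13, 93] [590.8 -98.5  91. ]
scene [197.9, 175.2] [192, 174, 13, 3, 25] [ 520.9 -186.7   91. ]
scene [225.8, 202.6] [217, 192, 16, 21, 192] [ 671.9 -102.5   91. ]
finger r,ang 52.55105171547093 179.28040124571396
```

Request:
{"name": "servo_tool", "arguments": {"targets": [0.2,-4.7,0,0,0,0.8,-9.5,0,0,0,1.9,-14.1,0,0,0,3.3,-18.6,0,0,0,5.1,-23,0,0,0,7.3,-27.3,0,0,0,9.9,-31.3,0,0,0,12.8,-35,0,0,0,16,-38.5,0,0,0,19.5,-41.7,0,0,0,23.2,-44.6,0,0,0,27.3,-47.2,0,0,0,31.5,-49.4,0,0,0,35.9,-51.2,0,0,0,40.4,-52.6,0,0,0,45,-53.7,0,0,0]}}

```text
clock: 22.82
tcp_pos: [510.5, -203.2, 99.3]
tcp_rot: [0.0, 0.895, 0.445, 0.001]
contact_force: [-3.5, 2.7, 10.8]
opening: 0.0
grip_force: 5.3
```

```bash
python3 m.py
```

```text
[ 510.45957561 -203.1630514    99.34438398] [-3.4751137   2.65211024 10.84642048]
w [276.3, 122.3] [226, 91, 100, 63, 2394] [ 556.3 -156.4   91. ]
top [291.5, 197.9] [286, 192, 13, 13, 93] [590.8 -98.5  91. ]
top [312.3, 209.1] [311, 203, 3, 12, 28] [ 551.6 -154.3   91. ]
scene [207.3, 180.6] [205, 177, 6, 8, 26] [ 554.5 -156.8   91. ]
scene [225.8, 202.6] [218, 192, 15, 21, 190] [ 671.9 -102.5   91. ]
finger r,ang 54.238779700845875 -99.70189265235757
```

Request:
{"name": "servo_tool", "arguments": {"targets": [4.7,-0.6,0.4,0,0,9.5,-0.8,0.4,0,0,14.2,-0.6,0.4,0,0,18.9,0,0.4,0,0,23.6,1,0.4,0,0,28.1,2.5,0.4,0,0,32.5,4.3,0.4,0,0,32.5,4.3,0.4,0,0]}}

```text
clock: 23.98
tcp_pos: [543.4, -199.5, 99.9]
tcp_rot: [0.001, 0.895, 0.445, 0.001]
contact_force: [-3.1, 0.5, 9.4]
opening: -0.0
grip_force: 4.8
```

```bash
cat >> m.py <<'E'
cv2.imwrite("pics/wl.png",im)
h=cv2.cvtColor(im,cv2.COLOR_BGR2HSV); msk=cv2.inRange(h,(18,130,70),(34,255,255))
for c in cv2.findContours(msk,0,2)[0]:
  if cv2.contourArea(c)>80:
    r=cv2.minAreaRect(c); b=cv2.boxPoints(r); b=b[np.argsort([np.linalg.norm(b[0]-q) for q in b])]
    p,q=(b[0]+b[1])/2,(b[2]+b[3])/2; P,Q=onz(C,p,91),onz(C,q,91); d=Q-P
    print("seg",P[:2].round(1),Q[:2].round(1),np.degrees(np.arctan2(d[1],d[0])).round(1))
print("hole, axis px",proj(C,[584.8,-116.1,45]),proj(C,[519.8,-149,91]))
E
python3 m.py
```

```text
[ 543.38360168 -199.50279961   99.88830671] [-3.07836124  0.54235373  9.4032733 ]
w [235.4, 40.0] [194, 0, 87, 99, 5291] [ 595.1 -117.8   91. ]
w [187.6, 139.0] [155, 92, 66, 95, 2301] [ 555.1 -135.8   91. ]
top [292.6, 198.1] [286, 192, 16, 13, 108] [ 589.8 -101.7   91. ]
top [305.6, 209.7] [302, 204, 8, 12, 30] [ 551.9 -134.8   91. ]
scene [214.1, 180.0] [211, 177, 7, 7, 26] [ 553.5 -136.    91. ]
scene [225.8, 202.6] [217, 192, 16, 21, 191] [ 671.9 -102.5   91. ]
finger r,ang 55.19038464671745 -64.4729344483254
seg [ 534.4 -143.4] [ 573.8 -128.7] 20.4
seg [ 574.7 -125.6] [ 607.9 -109.5] 25.9
hole, axis px [223.07479798  60.91769478] [147.61492627 209.12156329]
```

```bash
python3 - <<'E'
from h import *
st=np.load("st3.npy",allow_pickle=True).item(); C=cam("wrist",st); im=cv2.imread("pics/w3.png")
h=cv2.cvtColor(im,cv2.COLOR_BGR2HSV); msk=cv2.inRange(h,(18,130,70),(34,255,255))
for c in cv2.findContours(msk,0,2)[0]:
  if cv2.contourArea(c)>80:
    r=cv2.minAreaRect(c); b=cv2.boxPoints(r); b=b[np.argsort([np.linalg.norm(b[0]-q) for q in b])]
    p,q=(b[0]+b[1])/2,(b[2]+b[3])/2; P,Q=onz(C,p,91),onz(C,q,91); d=Q-P
    print(P[:2].round(1),Q[:2].round(1),np.degrees(np.arctan2(d[1],d[0])).round(1))
t=cam("top")
for u in((304.4,210.0),(305.6,209.7)): print(onz(t,u,91))
E
```

```text
[ 533.8 -142.4] [ 570.7 -123.2] 27.4
[ 570.9 -115.6] [606.7 -97.3] 27.0
[ 551.44661882 -131.27011648   91.        ]
[ 551.94907151 -134.83554788   91.        ]
```

Request:
{"name": "servo_tool", "arguments": {"targets": [3,1.5,0,0,0,5.8,3.2,0,0,0,5.8,3.2,0,0,0,5.8,3.2,0,0,0]}}

```text
clock: 24.62
tcp_pos: [549.0, -196.5, 100.0]
tcp_rot: [0.001, 0.896, 0.445, 0.0]
contact_force: [-2.6, -2.2, 9.1]
opening: 0.0
grip_force: 4.7
```

```bash
python3 m.py|grep -v scene
```

```text
[ 549.04282546 -196.54936224   99.95801874] [-2.60432691 -2.21427159  9.05674706]
w [225.6, 48.3] [187, 0, 88, 104, 5748] [ 595.9 -114.9   91. ]
w [174.1, 148.1] [146, 101, 57, 96, 2254] [ 553.6 -132.3   91. ]
top [292.7, 198.3] [286, 192, 15, 13, 116] [ 589.2 -101.9   91. ]
top [304.6, 210.7] [301, 205, 8, 12, 30] [ 549.4 -131.6   91. ]
finger r,ang 55.33301648420574 -57.8523907302281
seg [ 533.9 -142.2] [ 571.5 -123.2] 26.8
seg [ 576.5 -125.5] [ 610.  -108.1] 27.5
hole, axis px [218.21451345  72.5562934 ] [142.97083745 220.82710986]
```

Aligned at 26.8°, against 27.4° at the start. I'll lift straight off and go clear.

Request:
{"name": "servo_tool", "arguments": {"targets": [0,0,3,0,0,0,0,12,0,0,0,0,40,0,0,0,0,90,0,0,-15,25,139,0,0,-31,49.5,139,0,0,-31,49.5,139,0,0,-31,49.5,139,0,0,-31,49.5,139,0,0]}}

```text
clock: 25.9
tcp_pos: [517.6, -147.0, 236.5]
tcp_rot: [-0.0, 0.896, 0.445, -0.0]
contact_force: [-0.4, 0.1, 0.3]
opening: -0.005
grip_force: 0.0
```

```bash
python3 m.py; python3 m.py | grep -E "seg|top"
python3 - <<'E'
from h import *
s=bot.camera("scene");print([b for b in blobs(s,(0,150,70),(6,255,255),20) if 290<b[0][0]<340])
a=cv2.imread("pics/wl.png")
b=cv2.resize(s[120:245,180:340],(512,400),interpolation=cv2.INTER_CUBIC)
cv2.imwrite("pics/end.png",cv2.resize(np.hstack([cv2.resize(a,(533,400)),b]),(800,306)))
E
```

```text
[ 517.64504952 -146.958047    236.54847036] [-0.44472448  0.13969118  0.30244002]
w [300.0, 86.0] [275, 58, 52, 61, 1717] [ 592.4 -105.8   91. ]
w [279.6, 142.5] [264, 119, 32, 49, 574] [ 552.9 -132.7   91. ]
top [292.8, 198.4] [286, 192, 15, 13, 117] [ 588.9 -102.1   91. ]
top [304.4, 209.9] [301, 205, 8, 11, 29] [ 551.7 -131.3   91. ]
scene [215.0, 179.0] [211, 176, 8, 7, 24] [ 548.2 -133.3   91. ]
scene [225.6, 202.4] [214, 192, 19, 21, 197] [ 670.9 -103.    91. ]
finger r,ang 3.3675120805601244 125.48801027951482
seg [ 533.7 -142.7] [ 570.6 -123.6] 27.4
seg [ 570.6 -115.7] [606.5 -97.4] 27.0
hole, axis px [293.51606591  99.77479599] [259.88489349 180.13921251]
top [292.8, 198.4] [286, 192, 15, 13, 116] [ 588.9 -102.1   91. ]
top [304.2, 209.7] [301, 205, 8, 11, 27] [ 552.4 -130.8   91. ]
seg [ 533.7 -142.7] [ 570.6 -123.6] 27.4
seg [ 570.6 -115.7] [606.5 -97.4] 27.0
[([318.7, 159.6], [316, 155, 7, 11, 64])]
```

View pics/end.png

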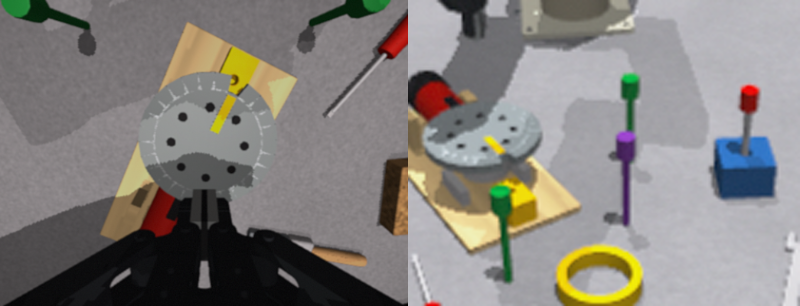

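The mark points at the pin hole again (27.4°, the same as before the turn), the pad is still, and the red pin stands in the blue socket at (748,110). Nothing is touching the robot, so I'm handing in.

```bash
python3 -c "
from workcell import bot
print(bot.close_job())"
```

```text
the job is handed in; nothing more can be done
None
```

The red pin is standing in the blue socket. The pad was dragged one full turn counter-clockwise at roughly 7–11 N (read at the end of each move), its yellow mark is back in line with the pin hole, and the job was handed in at about 26 s.

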